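# Unstack the bench pile into its fitted trays

### The job

The blue capacitor, copper coil, black mains adapter and brown sanding block have been piled on top of one another. Take the pile apart from the top down, one thing at a time, and set each one down without dropping it in the tray of its own shape and floor colour (blue for the capacitor, orange for the coil, black for the adapter, brown cork for the block), flat on the tray's floor, in the middle and lengthwise along the tray. Leave the roll of masking tape and the yellow capacitor where they lie.

Things in the scene. Friction and masses are not known exactly. Their poses are not given: they have to be found in the camera images.
- blue_cap: Blue film capacitor, a small lying cylinder on top of the pile: body 21 mm across (its own x), 34 mm long (its own y), 21 mm high, with a thin wire lead out of each end (84 mm over the leads, which offer no resistance). It does not roll. Origin: centre of the underside. 20 g.
- coil: Copper crossover coil, a copper-orange winding between two pale round flanges: 58 mm diameter, 22 mm high, lying flat in the pile on the adapter, under the blue capacitor. Origin: centre of the underside, z along its axis, up. About 160 g.
- mains_adapter: Black mains adapter, a plain block 90 mm (its own x) by 50 mm (its own y) by 32 mm high, lying in the pile crosswise on the sanding block, under the coil. Origin: centre of the underside. About 200 g.
- sanding_block: Brown cork sanding block at the bottom of the pile, 63 mm (its own x) by 105 mm (its own y) by 34 mm high, standing on the table. Origin: centre of the underside. About 90 g.
- cap_tray: Long narrow tray with blue floor, for the blue capacitor. Fixed to the table but found anywhere among four places and turned. Wooden; floor 4 mm above the table, rim 8 mm wide, its top 9 mm above the table (5 mm above the tray's floor). Origin: centre of the underside, z up. Recess 37 mm (its x) by 100 mm (its y), outside 53 by 116 mm; the capacitor's length lies along y, in the middle.
- coil_tray: Round tray with orange floor, for the coil. Fixed to the table but found anywhere among four places and turned. Wooden; floor 4 mm above the table, rim 8 mm wide, its top 9 mm above the table (5 mm above the tray's floor). Origin: centre of the underside, z up. Recess 74 mm diameter, outside 90 mm.
- adapter_tray: Rectangular tray with black floor, for the mains adapter. Fixed to the table but found anywhere among four places and turned. Wooden; floor 4 mm above the table, rim 8 mm wide, its top 9 mm above the table (5 mm above the tray's floor). Origin: centre of the underside, z up. Recess 106 mm (its x) by 66 mm (its y), outside 122 by 82 mm; the adapter's length lies along x.
- block_tray: Largest rectangular tray, with brown cork floor, for the sanding block. Fixed to the table but found anywhere among four places and turned. Wooden; floor 4 mm above the table, rim 8 mm wide, its top 9 mm above the table (5 mm above the tray's floor). Origin: centre of the underside, z up. Recess 79 mm (its x) by 121 mm (its y), outside 95 by 137 mm; the block's length lies along y.
- masking_tape: Bystander, to be left alone: loose pale roll of masking tape lying flat on the table, 100 mm diameter, 25 mm high. Origin: centre of the underside.
- yellow_cap: Bystander, to be left alone: loose yellow capacitor lying on the table, the same size as the blue one. Origin: centre of the underside.
There are look-alikes about, which are no part of the job. Of the things like the sanding_block, leave any that is white; of the rest the larger one is meant. What is shaped like the coil but red is not meant.

How it is judged:
On the way, in this order (a step that is already met when the one before it is completed fails the run):
1. the blue capacitor lies flat and centred in its own tray, square with it, and has been let go (horizontal distance between blue_cap and cap_tray below 0.01 m and z of blue_cap in the frame of cap_tray below 0.0062 m and angle between blue_cap's own z axis and vertical below 0.06 rad and angle between the y axis of blue_cap and the y axis of cap_tray, either way round below 0.2 rad and contact force between the fingers and blue_cap below 0.1 N), for 0.2 s.
2. the copper coil lies flat and centred in its own tray and has been let go (horizontal distance between coil and coil_tray below 0.01 m and z of coil in the frame of coil_tray below 0.0062 m and angle between coil's own z axis and vertical below 0.06 rad and contact force between the fingers and coil below 0.1 N), for 0.2 s.
3. the black mains adapter lies flat and centred in its own tray, square with it, and has been let go (horizontal distance between mains_adapter and adapter_tray below 0.01 m and z of mains_adapter in the frame of adapter_tray below 0.0062 m and angle between mains_adapter's own z axis and vertical below 0.06 rad and angle between the x axis of mains_adapter and the x axis of adapter_tray, either way round below 0.2 rad and contact force between the fingers and mains_adapter below 0.1 N), for 0.2 s.
4. the brown sanding block lies flat and centred in its own tray, square with it, and has been let go (horizontal distance between sanding_block and block_tray below 0.01 m and z of sanding_block in the frame of block_tray below 0.0062 m and angle between sanding_block's own z axis and vertical below 0.06 rad and angle between the y axis of sanding_block and the y axis of block_tray, either way round below 0.2 rad and contact force between the fingers and sanding_block below 0.1 N), for 0.2 s.
At the end, for the whole second after the job is handed in: Blue capacitor, coil, adapter and sanding block each lie at rest in their own tray, centre within 10 mm (horizontally) of the tray's centre, flat on its floor (not on the rim; tilt under 0.06 rad), and, but for the round coil, lengthwise along the tray within 0.2 rad, either way round (horizontal distance between blue_cap and cap_tray below 0.01 m and z of blue_cap in the frame of cap_tray below 0.0062 m and angle between each of blue_cap, coil, mains_adapter, sanding_block's own z axis and vertical below 0.06 rad and angle between the y axis of blue_cap and the y axis of cap_tray, either way round below 0.2 rad and linear speed of each of blue_cap, coil, mains_adapter, sanding_block below 0.02 m/s and angular speed of each of blue_cap, coil, mains_adapter, sanding_block below 0.2 rad/s and horizontal distance between coil and coil_tray below 0.01 m and z of coil in the frame of coil_tray below 0.0062 m and horizontal distance between mains_adapter and adapter_tray below 0.01 m and z of mains_adapter in the frame of adapter_tray below 0.0062 m and angle between the x axis of mains_adapter and the x axis of adapter_tray, either way round below 0.2 rad and horizontal distance between sanding_block and block_tray below 0.01 m and z of sanding_block in the frame of block_tray below 0.0062 m and angle between the y axis of sanding_block and the y axis of block_tray, either way round below 0.2 rad); the robot touches nothing.
It fails at once if the masking-tape roll is shifted by more than 20 mm (distance of masking_tape from where it was at the start of the episode above 0.02 m).
It fails at once if the yellow capacitor is shifted by more than 20 mm (distance of yellow_cap from where it was at the start of the episode above 0.02 m).
It fails at once if one of the four things is dropped from more than about 2 cm (moves faster than 0.6 m/s while no finger touches it) ((linear speed of blue_cap above 0.6 m/s and contact force between the fingers and blue_cap below 0.1 N) or (linear speed of coil above 0.6 m/s and contact force between the fingers and coil below 0.1 N) or (linear speed of mains_adapter above 0.6 m/s and contact force between the fingers and mains_adapter below 0.1 N) or (linear speed of sanding_block above 0.6 m/s and contact force between the fingers and sanding_block below 0.1 N)).
It also fails if it takes over 102 s, if anything falls off the work surface, if the arm or the gripper's body presses on something with over 40 N, if the wrist force passes 120 N, or if a joint passes its speed limit or range.

### The arm

A 7-joint arm with a two-finger parallel gripper is mounted at the origin on the work surface; the furniture and walls round the work are solid. World frame = base frame: x ahead of the robot, y to its left, z up, the work surface at z = 0. Lengths are in m, angles in rad, forces in N, time in s.
With the tool pointing down it reaches from about 0.4 to 0.85 m from the base axis. Payload 10.4 kg.
Tool frame: the origin (TCP) lies on the centre line of the jaws, within the pads' length; the fingertips stand 11 mm ahead of it and the grasp point (between the pads) lies 8 mm behind it; z points along the fingers, y is the line along which they close (so a half turn about z gives the same grasp; the last joint's range is limited). The gripper opens to 87 mm and grips with 3 to 60 N. Pads are 19 mm wide; open, the fingers measure 117 mm over their backs; the gripper's body (75 mm by 190 mm) begins 51 mm behind the grasp point.
Start: joints at [-1.334, 0.332, -0.065, 1.46, 0.022, 1.35, -0.088], TCP at [0.161, 0.604, 0.234] pointing down, gripper open.
Joint ranges: [-2.6, 2.6], [-0.5, 2.12], [-1.47, 1.34], [0.16, 2.42], [-1.27, 4.41], [0.06, 2.06], [-2.6, 2.6]. Speed limits (rad/s): [2.22, 2.22, 2.79, 2.79, 3.14, 3.14, 3.14].

### API

Orientations are given as a unit quaternion [x, y, z, w].
In Python, from bench import r gives the robot as it stands.
- The arm moves only by the shell command python3 -m pendant 'ROWS' [OPENING] [FORCE]. ROWS is JSON, a list of rows, each a list of 4 numbers: the shift along the tool's x, y, z in m, then the turn about the tool's z in rad. A call has 1 to 8 rows; each row shifts and turns the commanded pose from where the row before left it, along the tool's axes as they then stand; what a row does not reach is not made up. A row lasts 1/12 s, in which the tool goes at most 41.7 mm and 7.16 degrees, less where a joint would pass 70% of its speed; a pose out of reach is approached as far as the arm can. A call with a gripper value outside its range is refused whole. OPENING is the opening, from 0 (shut) to 1 (fully open), set as the call begins (- or left out, the last holds). The fingers move at their own pace and stop on an object; FORCE is the grip in N (left out, the last holds). Time passes only in rows, so rows that do not move let the fingers close. It gives the time, the measured TCP pose, the force, the opening and the grip force at its end, in the units of the state.
- r.read_state(): the state, without advancing time (a new reading comes with each control period).
- r.camera(name): name is "scene" or "side" or "wrist"; returns a dict with "img" (420x560x3 uint8, red, green, blue), "camera_matrix" (3x3 intrinsics, pixels), "xyz" and "attitude" of the camera in the world. Camera axes: x right, y down, z forward; pixel columns grow to the right and rows downward; lengths in m; the calibration is good to about 2 mm. The wrist camera is an equidistant fisheye: a pixel r from the principal point sees the ray r / f radians off the axis. A picture is of the moment at which its call begins. There is no depth.
- r.close_job(): hands the job in; it is judged then, once.
Trained networks look in the newest picture that a camera, given by its name, has taken for a name from the list of things; names that differ only in an ending like _2 or _b are one class to them, and where a whole thing is asked for, a point or a joint stands for the part that bears it (a point fixed in the world has none). Each returns a list of dicts, best first, with "score" (0 to 1); they miss things now and then, are a little off and sometimes report something else, mostly with a low value. They report only what shows in the picture. A call takes as long as a camera call. They do not tell look-alikes from the thing itself.
- r.outline_of(thing, camera): "mask" (420x560 bool, what is visible of it) and "bbox" ([centre column, centre row, width, height] in pixels, round what is visible of it).
The state is a dict: "time": time; "joint_positions": joint angles; "joint_vel": joint speeds; "joint_torque": joint torques, N m; "ee_pos": TCP position; "eef_rot": TCP orientation; "ft_force": force on the tool from outside, world axes, zero at the start; "torque": the same for the moment, N m; "width": finger opening in m; "grip_force": force on a finger pad.
Only numpy, scipy, OpenCV 4.12 (cv2) and the standard library are available. Lean on these libraries where they do the work, as an engineer would, in place of code of your own. Each camera call takes 0.05 s, during which the arm holds its last target. There are 200 camera calls.

## Working session

There is one attempt and no reset: what is moved stays moved. The work goes in short steps, Python scripts to look and compute and a shell command to move; the robot and the scene stay as the last step left them, time stands still between calls to the robot, and variables do not carry over. Pictures are saved under pics/ and viewed, at most 16 in all, crops included, and the job is handed in when it is done.

```bash
ls; mkdir -p pics; python3 - <<'E'
from bench import r
import cv2,numpy as np
s=r.read_state(); print({k:np.round(v,3) for k,v in s.items()})
for n in ("scene","side"):
    c=r.camera(n); print(n,c["camera_matrix"],c["xyz"],c["attitude"])
    cv2.imwrite(f"pics/{n}0.png",c["img"][:,:,::-1])
    for t in "blue_cap coil mains_adapter sanding_block cap_tray coil_tray adapter_tray block_tray masking_tape yellow_cap".split():
        print(n,t,[(np.round(d["bbox"]).tolist(),round(d["score"],2)) for d in r.outline_of(t,n)])
E
```

```text
pics
{'time': np.float64(0.0), 'joint_positions': array([-1.334,  0.333, -0.065,  1.461,  0.022,  1.35 , -0.088]), 'joint_vel': array([-0.001, -0.001, -0.001, -0.001,  0.001, -0.001,  0.001]), 'joint_torque': array([-0.0000e+00, -6.2325e+01,  2.5000e-02, -3.8990e+01, -6.1000e-02,
        4.0000e-02,  0.0000e+00]), 'ee_pos': array([0.16 , 0.604, 0.233]), 'eef_rot': array([ 0.13 ,  0.992, -0.001, -0.   ]), 'ft_force': array([-0.269,  0.343,  0.066]), 'torque': array([ 0.004, -0.014, -0.018]), 'grip_force': np.float64(0.0), 'width': np.float64(0.087)}
scene [[382.1538102    0.         274.87661717]
 [  0.         382.1538102  209.5289623 ]
 [  0.           0.           1.        ]] [-0.21788486 -0.47342513  0.75900532] [ 0.79704687 -0.41487027  0.211078   -0.3847662 ]
scene blue_cap [([268.0, 208.0, 10.0, 16.0], 0.54)]
scene coil [([306.0, 251.0, 22.0, 18.0], 0.87), ([268.0, 216.0, 20.0, 16.0], 0.6)]
scene mains_adapter [([270.0, 223.0, 21.0, 27.0], 0.72), ([378.0, 296.0, 48.0, 47.0], 0.45)]
scene sanding_block [([298.0, 206.0, 32.0, 26.0], 0.91), ([243.0, 207.0, 27.0, 20.0], 0.75), ([2
[... 690 characters left out ...]
], 0.7), ([260.0, 212.0, 15.0, 7.0], 0.6)]
side coil [([262.0, 270.0, 22.0, 22.0], 0.91), ([259.0, 217.0, 22.0, 18.0], 0.51)]
side mains_adapter [([264.0, 224.0, 37.0, 22.0], 0.95), ([268.0, 245.0, 32.0, 24.0], 0.59)]
side sanding_block [([269.0, 246.0, 28.0, 21.0], 0.78), ([277.0, 210.0, 28.0, 18.0], 0.7), ([322.0, 235.0, 46.0, 34.0], 0.62), ([232.0, 348.0, 65.0, 37.0], 0.38)]
side cap_tray [([262.0, 178.0, 23.0, 22.0], 0.71)]
side coil_tray []
side adapter_tray [([232.0, 349.0, 65.0, 36.0], 0.75)]
side block_tray [([335.0, 297.0, 62.0, 52.0], 0.91)]
side masking_tape [([201.0, 288.0, 46.0, 41.0], 0.6), ([232.0, 350.0, 67.0, 39.0], 0.46)]
side yellow_cap [([232.0, 351.0, 66.0, 34.0], 0.67)]
```

```bash
cat > h.py <<'E'
from bench import r
import cv2,numpy as np
from scipy.spatial.transform import Rotation as R
def cam(n):
    c=r.camera(n); c["n"]=n; return c
def ray(c,px):
    K=c["camera_matrix"]; x,y=(px[0]-K[0,2])/K[0,0],(px[1]-K[1,2])/K[1,1]
    if c["n"]=="wrist":
        t=np.hypot(x,y); d=np.array([x*np.sinc(t/np.pi),y*np.sinc(t/np.pi),np.cos(t)])
    else: d=np.array([x,y,1.])
    return R.from_quat(c["attitude"]).apply(d)
def at(c,px,z):
    d=ray(c,px); o=np.array(c["xyz"]); return (o+d*(z-o[2])/d[2])[:2]
def pix(c,p):
    K=c["camera_matrix"]; v=R.from_quat(c["attitude"]).inv().apply(np.array(p)-c["xyz"])
    if c["n"]=="wrist":
        t=np.arctan2(np.hypot(*v[:2]),v[2]); u=v[:2]/max(np.hypot(*v[:2]),1e-9)*t
    else: u=v[:2]/v[2]
    return u*[K[0,0],K[1,1]]+K[:2,2]
def rect(c,mask,z):
    """min-area rectangle on plane z of a mask: centre, sizes, long-axis angle (rad, world)"""
    cs,_=cv2.findContours(mask.astype(np.uint8),0,1); k=max(cs,key=cv2.contourArea)[:,0,:]
    P=np.array([at(c,p,z) for p in k]).astype(np.float32)
    (m,(w,h),a)=cv2.minAreaRect(P*1000); a=np.radians(a)
    if h>w: w,h,a=h,w,a+np.pi/2
    return np.round(m,1),np.round([w,h],1),round((a+np.pi/2)%np.pi-np.pi/2,3)
def tcp():
    s=r.read_state(); M=R.from_quat(s["eef_rot"]).as_matrix()
    return np.array(s["ee_pos"]),M,np.arctan2(M[1,1],M[0,1])
def go(x,y,z,yaw=None):
    """shift in tool axes to world x,y,z and turn for tool y-axis at angle yaw (mod pi)"""
    p,M,a=tcp(); d=M.T@(np.array([x,y,z])-p)
    # turn about tool z (down): world yaw decreases with positive turn
    t=None if yaw is None else (-(yaw-a)+np.pi/2)%np.pi-np.pi/2
    print("tcp",np.round(p,4),"yaw",round(a,3),"shift",np.round(d,4),"turn",t, "q7",round(r.read_state()["joint_positions"][6],2))
E
python3 - <<'E'
import cv2
a=cv2.imread("pics/scene0.png"); b=cv2.imread("pics/side0.png")
cv2.imwrite("pics/a.png",cv2.resize(a[160:340,150:420],(800,533),interpolation=cv2.INTER_CUBIC))
cv2.imwrite("pics/b.png",cv2.resize(b[160:390,140:440],(780,598),interpolation=cv2.INTER_CUBIC))
E
```

```text
(no output)
```

View pics/a.png

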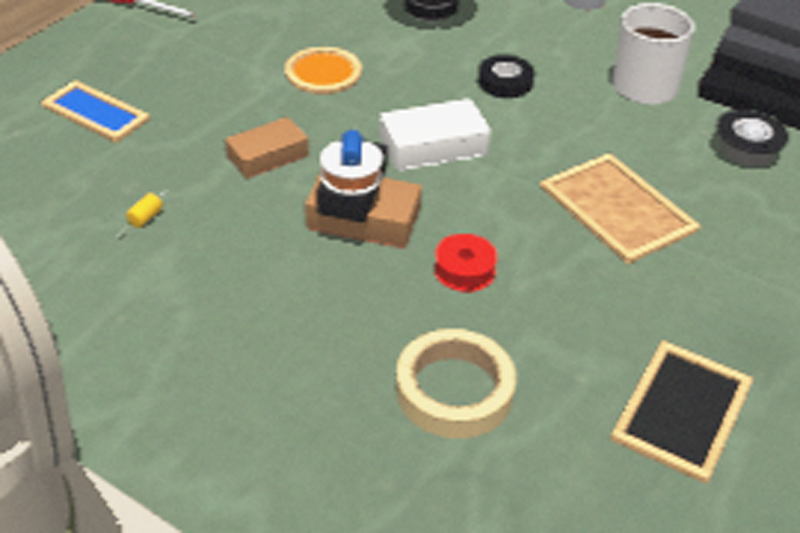

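View pics/b.png

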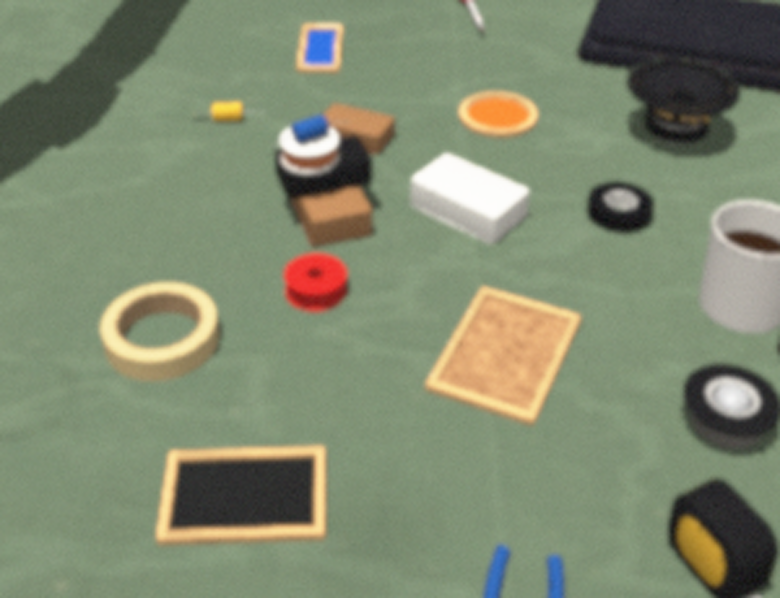

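Picture 1 (scene crop): the pile is near pixel (268,220): blue cap on the pale coil, on the black adapter, on the brown block. A small brown block (240,208), a white block and a red coil are the decoys. Trays: blue (182,199), orange (259,183), cork (358,229), black (379,297). The side view agrees with this: pile at (262,225), blue tray (262,178), orange tray (332,203), cork tray (334,297), black tray (232,349).

```bash
python3 - <<'E'
from h import *
for n,L in (("scene",dict(cap_tray=(182,199),coil_tray=(259,183),adapter_tray=(379,297),block_tray=(358,229))),("side",dict(cap_tray=(262,178),coil_tray=(332,203),adapter_tray=(232,349),block_tray=(335,297)))):
    c=cam(n)
    for t,px in L.items():
        b=[d for d in r.outline_of(t,n) if np.hypot(*(np.array(d["bbox"][:2])-px))<10]
        if b: print(n,t,rect(c,b[0]["mask"],.008))
        else: print(n,t,"centre",at(c,px,.009))
    for t,z,pxs in (("blue_cap",.109,{"scene":(268,208),"side":(260,212)}),("coil",.088,{"scene":(268,216),"side":(259,217)}),("mains_adapter",.06,{"scene":(270,223),"side":(264,224)}),("sanding_block",.034,{"scene":(273,231),"side":(269,246)}),("masking_tape",.02,{"scene":(305,288),"side":(201,288)}),("yellow_cap",.01,{"scene":(198,232),"side":(227,204)})):
        print(n,t,np.round(at(c,pxs[n],z)*1000))
go(.4,.2,.3)
E
```

```text
scene cap_tray (array([457.7, 354. ]), array([126.6,  58.2]), np.float64(1.545))
scene coil_tray (array([676.3, 193.7]), array([100.2,  91.6]), np.float64(0.627))
scene adapter_tray (array([ 444.4, -351. ]), array([128.7,  84. ]), np.float64(0.042))
scene block_tray centre [ 0.64998189 -0.19620986]
scene blue_cap [470.   9.]
scene coil [462.   4.]
scene mains_adapter [468.   1.]
scene sanding_block [469.  -9.]
scene masking_tape [ 352. -188.]
scene yellow_cap [360. 183.]
side cap_tray (array([465.3, 355.7]), array([134.3,  55.7]), np.float64(1.567))
side coil_tray (array([680.7, 192.8]), array([97.2, 87.5]), np.float64(-1.557))
side adapter_tray (array([ 449.8, -352.7]), array([122.2,  85.7]), np.float64(0.056))
side block_tray (array([ 658.4, -195. ]), array([147.3,  95.8]), np.float64(1.167))
side blue_cap [482. -15.]
side coil [479.  -6.]
side mains_adapter [490.   4.]
side sanding_block [505. -55.]
side masking_tape [ 358. -195.]
side yellow_cap [367. 181.]
tcp [0.1606 0.6041 0.2336] yaw 1.311 shift [-0.3352 -0.329  -0.0665] turn None q7 -0.09
```

```bash
python3 -m pendant '[[-0.027,-0.0295,-0.002,0],[-0.027,-0.0295,-0.002,0],[-0.027,-0.0295,-0.002,0],[-0.027,-0.0295,-0.002,0],[-0.027,-0.0295,-0.002,0],[-0.027,-0.0295,-0.002,0],[-0.027,-0.0295,-0.002,0],[-0.027,-0.0295,-0.002,0]]' 1
python3 -m pendant '[[-0.027,-0.0295,-0.002,0],[-0.027,-0.0295,-0.002,0],[-0.027,-0.0295,-0.002,0],[-0.027,-0.0295,-0.002,0],[-0.027,-0.0295,-0.002,0],[-0.027,-0.0295,-0.002,0],[-0.027,-0.0295,-0.002,0],[-0.027,-0.0295,-0.002,0]]'; python3 -c "
from h import *
go(.475,0,.25)"
```

```text
time: 2.27
ee_pos: [0.3092, 0.3187, 0.2499]
eef_rot: [0.13, 0.992, 0.0, 0.0]
ft_force: [1.5, 0.6, 0.7]
width: 0.0869
grip_force: 0.0
time: 2.93
ee_pos: [0.4573, 0.0349, 0.266]
eef_rot: [0.13, 0.992, 0.0, 0.0]
ft_force: [1.7, 1.3, 0.2]
width: 0.0869
grip_force: 0.0
tcp [0.4573 0.0349 0.266 ] yaw 1.311 shift [-0.026  -0.0292  0.016 ] turn None q7 1.09
```

```bash
python3 -m pendant '[[-0.026,-0.029,0.008,0],[0,0,0,0],[0,0,0,0]]'; python3 - <<'E'
from h import *
c=cam("wrist"); print(c["camera_matrix"][0],c["camera_matrix"][1],c["xyz"],c["attitude"])
for t,z in (("blue_cap",.098),("coil",.088),("mains_adapter",.066),("sanding_block",.034)):
    for d in r.outline_of(t,"wrist"): print(t,np.round(d["bbox"]),round(d["score"],2),rect(c,d["mask"],z))
cv2.imwrite("pics/w1.png",c["img"][:,:,::-1])
go(.475,0,.25)
E
```

```text
time: 3.18
ee_pos: [0.4747, 0.0001, 0.2573]
eef_rot: [0.132, 0.991, -0.0, -0.0]
ft_force: [0.1, -0.2, -0.5]
width: 0.0867
grip_force: 0.0
[325.1922621   0.        277.4923626] [  0.         325.1922621  215.40595054] [0.40719532 0.01720826 0.40974845] [0.78750385 0.60321368 0.07732444 0.09995932]
blue_cap [291. 203.  35.  33.] 0.78 (array([477.2,  12.7]), array([39., 22.]), np.float64(0.572))
coil [195. 221.  51.  53.] 0.64 (array([471.9, -89.2]), array([53.7, 47.9]), np.float64(-1.085))
coil [289. 199.  57.  60.] 0.57 (array([474.3,  11.7]), array([59., 57.]), np.float64(-0.264))
mains_adapter [296. 203.  78.  85.] 0.84 (array([511.6,  28.3]), array([50.4, 36.4]), np.float64(-1.192))
sanding_block [396. 193.  46.  62.] 0.9 (array([510.5, 143.6]), array([79.7, 55.3]), np.float64(-0.386))
sanding_block [289. 206.  97.  94.] 0.88 (array([501.8, -26.5]), array([67.7, 35.5]), np.float64(0.339))
sanding_block [120. 142.  75.  76.] 0.71 (array([ 356. , -173.1]), array([105.3,  96.3]), np.float64(1.476))
sanding_block [316. 292.  60.  68.] 0.59 (array([643.5,   5.7]), array([82.5, 43.2]), np.float64(1.286))
sanding_block [292. 206.  33.  36.] 0.29 (array([491.3,  10.5]), array([46.9, 26.4]), np.float64(0.576))
tcp [0.4743 0.0034 0.2577] yaw 1.313 shift [-0.0016 -0.0031  0.0077] turn None q7 1.19
```

View pics/w1.png

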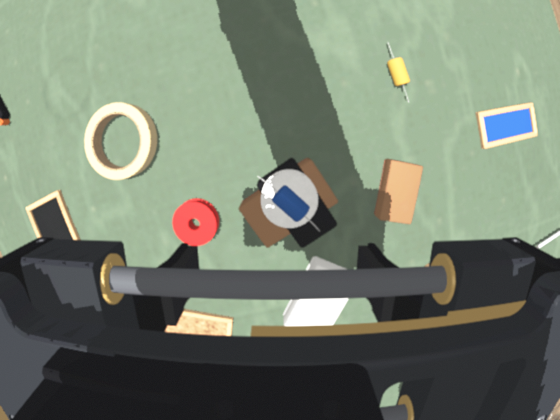

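Wrist view: blue cap at (291,203) lying diagonally on the pale coil, centred at (289,199), with the black adapter and brown block under it. The red coil is at (195,221). The outlines agree with the picture.

```bash
python3 -m pendant '[[0,0,0.01,-0.119],[0,0,0.01,-0.119],[0,0,0.01,-0.119],[0,0,0.01,-0.119],[0,0,0.01,-0.119],[0,0,0.01,-0.119],[0,0,0.01,-0.119],[0,0,0,0]]' 0.6; python3 - <<'E'
from h import *
c=cam("wrist")
for t,z in (("blue_cap",.098),("coil",.088)):
    for d in r.outline_of(t,"wrist"): print(t,np.round(d["bbox"]),round(d["score"],2),rect(c,d["mask"],z))
cv2.imwrite("pics/w2.png",c["img"][:,:,::-1])
go(.4765,.0125,.105,.572+np.pi/2)
E
```

```text
time: 4.1
ee_pos: [0.4734, 0.0031, 0.1861]
eef_rot: [-0.286, 0.958, 0.0, -0.001]
ft_force: [-0.1, -0.6, -0.9]
width: 0.0531
grip_force: 0.0
blue_cap [284. 236.  28.  50.] 0.62 (array([477. ,  12.4]), array([40.1, 20.6]), np.float64(0.579))
coil [285. 227.  74.  75.] 0.84 (array([474.2,  10.5]), array([62.1, 58.5]), np.float64(0.617))
coil [174. 150.  62.  64.] 0.69 (array([470.8, -96.4]), array([50.3, 46.2]), np.float64(-0.986))
tcp [0.4746 0.0027 0.1881] yaw 2.141 shift [-0.0068  0.0073  0.0831] turn -0.002231376269912655 q7 2.05
```

```bash
python3 -m pendant '[[-0.0035,0.0035,0.025,0],[-0.0035,0.0035,0.025,0],[0,0,0.012,0],[0,0,0.008,0],[0,0,0,0],[0,0,0,0]]'; python3 - <<'E'
from h import *
c=cam("wrist")
for t,z in (("blue_cap",.098),):
    for d in r.outline_of(t,"wrist"): print(t,np.round(d["bbox"]),round(d["score"],2),rect(c,d["mask"],z))
for i in range(3): go(.4765,.0125,.105,.572+np.pi/2); cam("side")
E
```

```text
time: 4.75
ee_pos: [0.4769, 0.0118, 0.1182]
eef_rot: [-0.282, 0.959, -0.0, 0.0]
ft_force: [0.4, -0.2, 0.0]
width: 0.0521
grip_force: 0.0
blue_cap [279. 265.  36.  80.] 0.69 (array([471.4,   8.8]), array([27.8, 21.4]), np.float64(0.572))
tcp [0.4774 0.0119 0.1187] yaw 2.143 shift [0.0004 0.001  0.0137] turn 0.0002374282296733199 q7 2.1
tcp [0.4773 0.0119 0.1187] yaw 2.143 shift [0.0004 0.0009 0.0137] turn 0.0004431782179299404 q7 2.1
tcp [0.4772 0.0119 0.1185] yaw 2.143 shift [0.0003 0.0009 0.0135] turn 0.000648791721767239 q7 2.1
```

```bash
python3 -m pendant '[[0,0.0005,0.008,0],[0,0.0005,0.0055,0],[0,0,0,0]]'; python3 -m pendant '[[0,0,0,0],[0,0,0,0],[0,0,0,0],[0,0,0,0],[0,0,0,0],[0,0,0,0]]' 0 12; python3 -m pendant '[[0,0,-0.01,0],[0,0,-0.03,0],[0,0,-0.03,0],[0,0,-0.02,0],[0,0,0,0]]'; python3 -c "
from h import *
go(.4615,.355,.17,1.555+np.pi/2)"
```

```text
time: 5.25
ee_pos: [0.4751, 0.0128, 0.1027]
eef_rot: [-0.283, 0.959, 0.0, -0.001]
ft_force: [-0.2, -0.9, -0.7]
width: 0.052
grip_force: 0.0
time: 5.75
ee_pos: [0.4761, 0.0128, 0.1041]
eef_rot: [-0.283, 0.959, 0.0, 0.0]
ft_force: [-0.2, 0.7, 0.3]
width: 0.021
grip_force: 12.0
time: 6.17
ee_pos: [0.4782, 0.0128, 0.1988]
eef_rot: [-0.282, 0.959, 0.0, 0.003]
ft_force: [1.7, -0.1, 0.1]
width: 0.0211
grip_force: 12.0
tcp [0.4782 0.0128 0.1988] yaw 2.143 shift [-0.1712  0.2967  0.0295] turn -0.9823228849844781 q7 2.03
```

```bash
python3 -m pendant '[[-0.0214,0.0333,0,0],[-0.0214,0.0333,0,0],[-0.0214,0.0333,0,0],[-0.0214,0.0333,0,0],[-0.0214,0.0333,0,0],[-0.0214,0.0333,0,0],[-0.0214,0.0333,0,0],[-0.0214,0.0333,0,0]]'; python3 -m pendant '[[0,0.03,0,-0.1228],[0,0,0,-0.1228],[0,0,0,-0.1228],[0,0,0,-0.1228],[0,0,0,-0.1228],[0,0,0,-0.1228],[0,0,0,-0.1228],[0,0,0,-0.1228]]'; python3 -m pendant '[[0,0,0,0],[0,0,0,0]]';  python3 - <<'E'
from h import *
c=cam("wrist")
for t,z in (("cap_tray",.008),("blue_cap",.19)):
    for d in r.outline_of(t,"wrist"): print(t,np.round(d["bbox"]),round(d["score"],2),rect(c,d["mask"],z))
# blue floor by colour, rim occlusion small: floor plane z=.004
hsv=cv2.cvtColor(c["img"],cv2.COLOR_RGB2HSV)
cv2.imwrite("pics/w3.png",c["img"][:,:,::-1])
go(.4615,.355,.1,1.555+np.pi/2)
E
```

```text
time: 6.83
ee_pos: [0.4749, 0.3313, 0.1942]
eef_rot: [-0.283, 0.959, 0.0, 0.0]
ft_force: [1.1, -0.4, 0.7]
width: 0.0208
grip_force: 12.0
time: 7.5
ee_pos: [0.459, 0.3544, 0.1942]
eef_rot: [-0.704, 0.71, -0.0, -0.0]
ft_force: [0.9, 0.7, -0.6]
width: 0.0207
grip_force: 12.0
time: 7.67
ee_pos: [0.4591, 0.3545, 0.1942]
eef_rot: [-0.7, 0.714, 0.0, -0.0]
ft_force: [1.2, 0.2, 0.8]
width: 0.0207
grip_force: 12.0
cap_tray [273. 196.  57. 109.] 0.71 (array([463.2, 351.8]), array([110.5,  54.5]), np.float64(-1.565))
blue_cap [277. 258.  42. 136.] 0.75 (array([457.4, 334. ]), array([42.5, 21.6]), np.float64(1.552))
tcp [0.4591 0.3545 0.1941] yaw 3.123 shift [-0.0005 -0.0024  0.0941] turn -0.0027144902922433545 q7 2.44
```

View pics/w3.png

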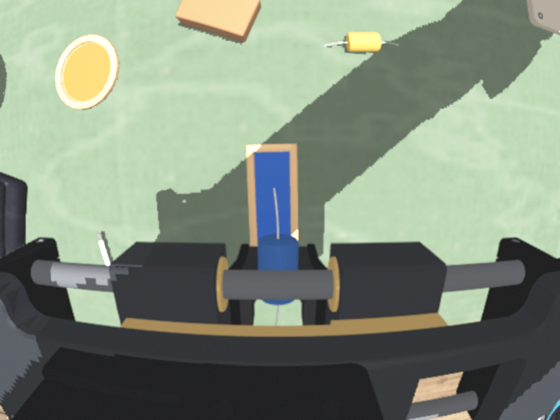

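Picture: blue cap held squarely in the jaws over the blue tray (tray's far corners at (247,145) and (297,145)).

```bash
python3 -m pendant '[[0,-0.0034,0.03,-0.01],[0,0,0.035,0],[0,0,0.035,0],[0,0,0.03,0],[0,0,0.015,0],[0,0,0.01,0],[0,0,0,0],[0,0,0,0]]';  python3 - <<'E'
from h import *
c=cam("wrist")
for t,z in (("cap_tray",.008),("blue_cap",.03)):
    for d in r.outline_of(t,"wrist"): print(t,np.round(d["bbox"]),round(d["score"],2),rect(c,d["mask"],z))
go(.4625,.355,.0225,1.567+np.pi/2)
cv2.imwrite("pics/w4.png",c["img"][100:400,130:430,::-1])
E
```

```text
time: 8.48
ee_pos: [0.4628, 0.3548, 0.0396]
eef_rot: [-0.705, 0.709, -0.0, 0.0]
ft_force: [0.7, 0.2, 0.1]
width: 0.021
grip_force: 12.0
cap_tray [275. 239.  96. 176.] 0.83 (array([462.9, 329. ]), array([66.2, 54.4]), np.float64(-1.557))
cap_tray [280. 270.  43.  79.] 0.3 (array([460.8, 356. ]), array([24.7, 24.4]), np.float64(-0.037))
blue_cap [279. 258.  39. 134.] 0.72 (array([460.8, 346.8]), array([23.3, 21.6]), np.float64(1.546))
tcp [0.4634 0.3553 0.0407] yaw 3.136 shift [0.0003 0.0009 0.0182] turn -0.0018041056661997068 q7 2.49
```

View pics/w4.png

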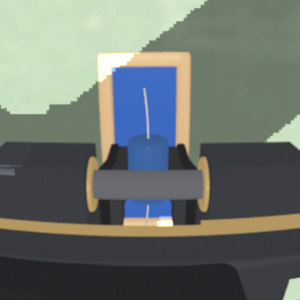

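Cap is centred over the blue floor, within about 2 mm. I'll lower it and release.

```bash
python3 -m pendant '[[0,0.0005,0.008,0],[0,0,0.006,0],[0,0,0.003,0],[0,0,0,0],[0,0,0,0]]'; python3 -m pendant '[[0,0,0,0],[0,0,0,0],[0,0,0,0]]' 0.34; python3 -m pendant '[[0,0,-0.01,0],[0,0,-0.02,0],[0,0,-0.035,0],[0,0,-0.035,0],[0,0,-0.035,0],[0,0,-0.03,0],[0,0,0,0],[0,0,0,0]]'; python3 - <<'E'
from h import *
c=cam("wrist")
for t,z in (("cap_tray",.008),("blue_cap",.0145)):
    for d in r.outline_of(t,"wrist"): print(t,np.round(d["bbox"]),round(d["score"],2),rect(c,d["mask"],z))
cv2.imwrite("pics/w5.png",c["img"][50:350,130:430,::-1])
go(.4742,.011,.2,1.3)
E
```

```text
time: 9.05
ee_pos: [0.4619, 0.3544, 0.0217]
eef_rot: [-0.705, 0.709, 0.0, -0.0]
ft_force: [0.7, -0.0, -0.3]
width: 0.0212
grip_force: 12.0
time: 9.3
ee_pos: [0.4622, 0.3547, 0.0223]
eef_rot: [-0.705, 0.709, 0.0, 0.0]
ft_force: [-0.3, 0.3, 0.1]
width: 0.0284
grip_force: 0.0
time: 9.97
ee_pos: [0.4629, 0.3552, 0.1898]
eef_rot: [-0.705, 0.709, 0.0, 0.002]
ft_force: [-0.2, -0.3, -0.7]
width: 0.0297
grip_force: 0.0
cap_tray [276. 197.  56. 110.] 0.76 (array([463.1, 355.1]), array([116.8,  53.6]), np.float64(-1.569))
blue_cap [279. 200.  20.  37.] 0.58 (array([460.3, 356.1]), array([38. , 20.6]), np.float64(1.56))
tcp [0.4615 0.3541 0.1861] yaw 3.136 shift [ 0.3431 -0.0145 -0.0135] turn -1.3051500348416534 q7 2.46
```

View pics/w5.png

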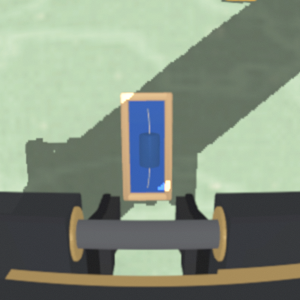

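Cap lies flat and centred on the blue floor, along the tray, about 3 mm off. On to the coil.

```bash
python3 -m pendant '[[0,0,0,0.125],[0,0,0,0.125],[0,0,0,0.125],[0,0,0,0.125],[0,0,0,0.125],[0,0,0,0.125],[0,0,0,0.125],[0,0,0,0.125]]' 1; python3 -m pendant '[[0.0193,-0.033,0,0],[0.0193,-0.033,0,0],[0.0193,-0.033,0,0],[0.0193,-0.033,0,0],[0.0193,-0.033,0,0],[0.0193,-0.033,0,0],[0.0193,-0.033,0,0],[0.0193,-0.033,0,0]]';python3 -m pendant '[[0.019,-0.033,0,0],[0,0,0,0],[0,0,0,0]]'; python3 - <<'E'
from h import *
c=cam("wrist")
for t,z in (("coil",.086),("mains_adapter",.066),("sanding_block",.034)):
    for d in r.outline_of(t,"wrist"): print(t,np.round(d["bbox"]),round(d["score"],2),rect(c,d["mask"],z))
cv2.imwrite("pics/w6.png",c["img"][50:350,130:430,::-1])
go(.4742,.011,.084)
E
```

```text
time: 10.78
ee_pos: [0.4615, 0.354, 0.1856]
eef_rot: [-0.276, 0.961, -0.001, -0.001]
ft_force: [-0.3, 0.7, 0.2]
width: 0.075
grip_force: 0.0
time: 11.45
ee_pos: [0.4721, 0.047, 0.1861]
eef_rot: [-0.279, 0.96, 0.0, -0.001]
ft_force: [0.8, 0.4, 0.4]
width: 0.0873
grip_force: 0.0
time: 11.7
ee_pos: [0.4742, 0.0088, 0.1863]
eef_rot: [-0.277, 0.961, 0.0, -0.001]
ft_force: [-0.1, 0.3, -1.0]
width: 0.0872
grip_force: 0.0
coil [279. 222.  74.  75.] 0.6 (array([475.1,  10.5]), array([61.9, 58.6]), np.float64(0.905))
coil [171. 150.  61.  58.] 0.6 (array([471.1, -95.9]), array([49.7, 46.6]), np.float64(-0.706))
mains_adapter [280. 224.  74.  91.] 0.6 (array([513.5,  27.3]), array([50., 25.]), np.float64(-1.214))
sanding_block [212. 319.  92.  38.] 0.7 (array([621.2,  11.6]), array([110.6,  48.9]), np.float64(-1.009))
sanding_block [281. 221.  71.  79.] 0.69 (array([486.7,  19.4]), array([75.2, 71.1]), np.float64(0.088))
sanding_block [348. 313.  45.  23.] 0.64 (array([532.5, 138.3]), array([54.9, 31.5]), np.float64(-1.051))
sanding_block [268. 216. 118.  87.] 0.59 (array([500.2, -24.6]), array([67.6, 37.9]), np.float64(0.332))
tcp [0.4745 0.0122 0.1865] yaw 2.139 shift [ 0.0008 -0.0009  0.1025] turn None q7 2.03
```

View pics/w6.png

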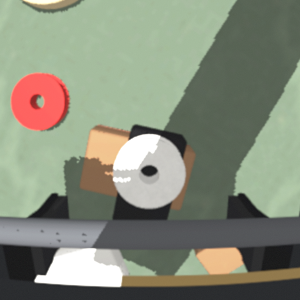

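```bash
python3 -m pendant '[[0,0,0.03,0],[0,0,0.035,0],[0,0,0.02,0],[0,0,0.012,0],[0,0,0.0055,0],[0,0,0,0],[0,0,0,0]]'; python3 -c "
from h import *
go(.4748,.0105,.084)"; python3 -m pendant '[[0,0,0,0],[0,0,0,0],[0,0,0,0],[0,0,0,0],[0,0,0,0],[0,0,0,0],[0,0,0,0]]' 0 20; python3 -m pendant '[[0,0,-0.01,0],[0,0,-0.03,0],[0,0,-0.03,0],[0,0,-0.03,0],[0,0,-0.02,0],[0,0,0,0],[0,0,0,0]]'; python3 -c "
from h import *
go(.678,.193,.2)"
```

```text
time: 12.48
ee_pos: [0.4751, 0.0114, 0.0849]
eef_rot: [-0.28, 0.96, -0.0, 0.0]
ft_force: [-0.8, 0.4, -0.1]
width: 0.0869
grip_force: 0.0
tcp [0.4751 0.0114 0.0849] yaw 2.137 shift [ 0.0007 -0.0006  0.0009] turn None q7 2.13
time: 13.07
ee_pos: [0.475, 0.0108, 0.0847]
eef_rot: [-0.279, 0.96, -0.0, 0.0]
ft_force: [1.1, -1.1, 0.6]
width: 0.0546
grip_force: 20.0
time: 13.65
ee_pos: [0.4751, 0.011, 0.2055]
eef_rot: [-0.279, 0.96, 0.0, 0.001]
ft_force: [-0.0, -0.0, -3.1]
width: 0.0547
grip_force: 20.0
tcp [0.4751 0.011  0.2055] yaw 2.136 shift [-0.2688  0.0449  0.006 ] turn None q7 2.02
```

```bash
python3 -m pendant '[[-0.0384,0.0064,0,0],[-0.0384,0.0064,0,0],[-0.0384,0.0064,0,0],[-0.0384,0.0064,0,0],[-0.0384,0.0064,0,0],[-0.0384,0.0064,0,0],[-0.0384,0.0064,0,0],[0,0,0,0]]'; python3 -m pendant '[[0,0,0,0],[0,0,0,0]]'; python3 - <<'E'
from h import *
c=cam("wrist")
for t,z in (("coil",.195),("coil_tray",.008)):
    for d in r.outline_of(t,"wrist"): print(t,np.round(d["bbox"]),round(d["score"],2),rect(c,d["mask"],z))
cv2.imwrite("pics/w7.png",c["img"][50:350,130:430,::-1])
go(.6785,.193,.024)
E
```

```text
time: 14.32
ee_pos: [0.679, 0.1995, 0.1985]
eef_rot: [-0.282, 0.959, 0.0, -0.003]
ft_force: [-0.5, 1.9, -2.5]
width: 0.0549
grip_force: 20.0
time: 14.48
ee_pos: [0.6771, 0.1916, 0.2026]
eef_rot: [-0.279, 0.96, -0.001, -0.002]
ft_force: [-0.3, -1.3, -2.1]
width: 0.0549
grip_force: 20.0
coil [279. 270. 107. 116.] 0.86 (array([664.5, 184. ]), array([58.9, 32.1]), np.float64(-1.001))
coil_tray [279. 191.  81.  64.] 0.57 (array([669.1, 190.3]), array([88.9, 68.1]), np.float64(-1.021))
tcp [0.6773 0.1914 0.2049] yaw 2.135 shift [-0.0019  0.0006  0.1809] turn None q7 1.98
```

View pics/w7.png

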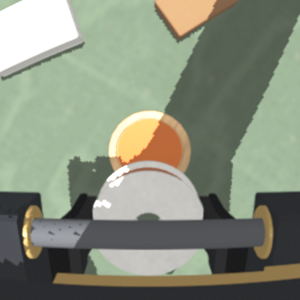

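```bash
cat >> h.py <<'E'
def edge(c,mask,z):
    """mask contour points on plane z, in tool frame xy (mm) relative to TCP"""
    cs,_=cv2.findContours(mask.astype(np.uint8),0,1); k=max(cs,key=cv2.contourArea)[:,0,:]
    P=np.array([at(c,p,z) for p in k]); p,M,_=tcp()
    return (P-p[:2])@M[:2,:2]*1000
E
python3 - <<'E'
from h import *
from scipy.optimize import least_squares
c=cam("wrist")
d=r.outline_of("coil","wrist")[0]
for z in (.186,.208):
    e=edge(c,d["mask"],z); i=e[:,0].argmax(); print("coil",z,e[i],"y range",e[:,1].min(),e[:,1].max(), "x min",e[:,0].min())
d=r.outline_of("coil_tray","wrist")[0]
e=edge(c,d["mask"],.009); e=e[e[:,0]>8]
f=least_squares(lambda q:np.hypot(*(e-q[:2]).T)-45,[0,0],loss="soft_l1"); print("tray centre tool",f.x,np.abs(f.fun).mean(),e[:,0].max())
E
```

```text
coil 0.186 [28.39191407 -5.13558261] y range -31.458863560688012 31.871073300742527 x min -6.5674392089191445
coil 0.208 [33.81481204 -4.5182887 ] y range -27.46100835817075 27.735795940735247 x min 3.3451056558961842
tray centre tool [-3.45107885  2.47995922] 0.38396991058629615 42.27440207177519
```

Coil held centred in the jaws; the orange tray's centre is about (-3, 2) mm from the TCP in tool axes.

```bash
python3 -m pendant '[[-0.003,0.002,0.03,0],[0,0,0.035,0],[0,0,0.035,0],[0,0,0.03,0],[0,0,0.015,0],[0,0,0.012,0],[0,0,0,0],[0,0,0,0]]';  python3 - <<'E'
from h import *
from scipy.optimize import least_squares
c=cam("wrist")
for d in r.outline_of("coil_tray","wrist"):
    e=edge(c,d["mask"],.009); e=e[e[:,0]>10]
    f=least_squares(lambda q:np.hypot(*(e-q[:2]).T)-45,[0,0],loss="soft_l1"); print(d["bbox"],"tray centre tool",f.x,np.abs(f.fun).mean())
go(.679,.193,.024)
E
```

```text
time: 15.45
ee_pos: [0.6798, 0.1961, 0.0488]
eef_rot: [-0.279, 0.96, 0.0, 0.001]
ft_force: [0.4, 0.4, -1.3]
width: 0.0549
grip_force: 20.0
[278.1, 221.8, 138.3, 99.1] tray centre tool [0.3984466  0.34733668] 7.096524000975312
tcp [0.6805 0.1963 0.0499] yaw 2.136 shift [ 0.0031 -0.0019  0.0259] turn None q7 2.02
```

```bash
python3 -m pendant '[[0.001,-0.0005,0.012,0],[0,0,0.008,0],[0,0,0.005,0],[0,0,0,0],[0,0,0,0]]'; python3 - <<'E'
from h import *
c=cam("wrist"); go(.679,.194,.024)
cv2.imwrite("pics/w8.png",c["img"][100:400,130:430,::-1])
E
```

```text
time: 15.97
ee_pos: [0.6784, 0.1951, 0.022]
eef_rot: [-0.279, 0.96, 0.0, -0.0]
ft_force: [-0.2, 0.7, -2.0]
width: 0.0545
grip_force: 20.0
tcp [0.6784 0.195  0.0221] yaw 2.136 shift [ 0.0001 -0.0012 -0.0019] turn None q7 2.03
```

View pics/w8.png

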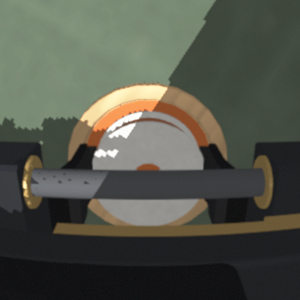

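The coil is inside the rim, centred by eye. Release.

```bash
python3 -m pendant '[[0,0,0,0],[0,0,0,0],[0,0,0,0],[0,0,0,0]]' 0.8; python3 -m pendant '[[0,0,-0.01,0],[0,0,-0.03,0],[0,0,-0.035,0],[0,0,-0.035,0],[0,0,-0.035,0],[0,0,-0.03,0],[0.03,0,0,0],[0.03,0,0,0]]' 1; python3 -m pendant '[[0,0,0,0],[0,0,0,0]]'; python3 - <<'E'
from h import *
from scipy.optimize import least_squares
c=cam("wrist")
for t,z,R0 in (("coil",.026,29),("coil_tray",.009,45)):
  for d in r.outline_of(t,"wrist"):
    e=edge(c,d["mask"],z)
    f=least_squares(lambda q:np.hypot(*(e-q[:2]).T)-R0,[0,0],loss="soft_l1"); print(t,np.round(d["bbox"]),f.x,np.abs(f.fun).mean(),rect(c,d["mask"],z))
go(.4742,.011,.2)
cv2.imwrite("pics/w9.png",c["img"][50:350,130:430,::-1])
E
```

```text
time: 16.35
ee_pos: [0.6788, 0.1952, 0.0228]
eef_rot: [-0.279, 0.96, 0.0, 0.0]
ft_force: [-0.2, 0.8, 1.9]
width: 0.068
grip_force: 0.0
time: 17.02
ee_pos: [0.6291, 0.1632, 0.2005]
eef_rot: [-0.28, 0.96, -0.0, 0.003]
ft_force: [1.0, 0.1, -0.3]
width: 0.0871
grip_force: 0.0
time: 17.18
ee_pos: [0.6272, 0.1619, 0.1989]
eef_rot: [-0.278, 0.96, 0.001, 0.0]
ft_force: [0.0, 1.1, 0.8]
width: 0.087
grip_force: 0.0
coil [280. 249.  52.  48.] [-53.67744497   0.43532521] 2.1815891865965202 (array([670.8, 190.3]), array([58.5, 50.2]), np.float64(-0.934))
coil [277. 240.  79.  58.] [-50.23508083   0.38218971] 7.9583555637015655 (array([663.2, 185.9]), array([85.1, 62. ]), np.float64(-1.007))
coil [ 40.  77.  76. 121.] [ 160.46703949 -297.13350608] 34.41311942347107 (array([ 651.5, -177.3]), array([136.5,  94.9]), np.float64(1.163))
coil_tray [279. 242.  82.  59.] [-5.94330243e+01 -3.29769858e-02] 6.251875939084663 (array([667.9, 189.8]), array([90.2, 70.3]), np.float64(-1.042))
tcp [0.6285 0.1638 0.1981] yaw 2.137 shift [ 0.2122 -0.0461 -0.0021] turn None q7 1.99
```

View pics/w9.png

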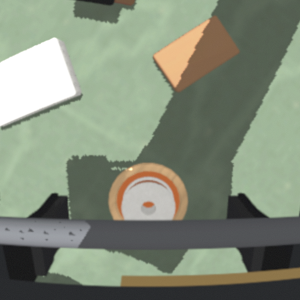

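Coil sits centred in the orange tray. Next the adapter.

```bash
python3 -m pendant '[[0.0353,-0.0077,0,0],[0.0353,-0.0077,0,0],[0.0353,-0.0077,0,0],[0.0353,-0.0077,0,0],[0.0353,-0.0077,0,0],[0.0353,-0.0077,0,0],[0,0,0,0],[0,0,0,0]]'; python3 - <<'E'
from h import *
c=cam("wrist")
for t,z in (("mains_adapter",.066),("sanding_block",.034)):
    for d in r.outline_of(t,"wrist"): print(t,np.round(d["bbox"]),round(d["score"],2),rect(c,d["mask"],z))
go(.4742,.011,.2)
cv2.imwrite("pics/w10.png",c["img"][50:350,130:430,::-1])
E
```

```text
time: 18.0
ee_pos: [0.474, 0.0096, 0.1984]
eef_rot: [-0.278, 0.961, 0.001, 0.001]
ft_force: [1.0, 0.7, -0.3]
width: 0.0871
grip_force: 0.0
mains_adapter [279. 220.  74.  94.] 0.57 (array([485.3,  17.4]), array([92.9, 50.7]), np.float64(0.345))
sanding_block [267. 214. 112.  88.] 0.89 (array([499.9, -24.3]), array([68.5, 38.8]), np.float64(0.337))
sanding_block [346. 295.  41.  55.] 0.62 (array([529.2, 140.1]), array([42.5, 41.4]), np.float64(1.174))
sanding_block [212. 318.  90.  39.] 0.61 (array([628.9,  16.3]), array([111.7,  51. ]), np.float64(-1.003))
tcp [0.4749 0.0114 0.1979] yaw 2.138 shift [ 0.0008  0.     -0.0021] turn None q7 2.03
```

View pics/w10.png

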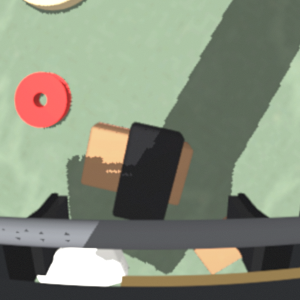

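Picture: the coil's spot is clear and the adapter's top is fully in view at crop (150,170), turned about 13° from the jaws.

```bash
python3 -m pendant '[[0,0,0,0.111],[0,0,0,0.111],[-0.013,0.002,0.02,0],[0,0,0.025,0],[0,0,0.02,0],[0,0,0,0],[0,0,0,0]]'; python3 - <<'E'
from h import *
c=cam("wrist")
for t,z in (("mains_adapter",.066),):
    for d in r.outline_of(t,"wrist"):
        e=edge(c,d["mask"],z); print(t,np.round(d["bbox"]),round(d["score"],2),rect(c,d["mask"],z),"tool-y",e[:,1].min(),e[:,1].max(),"tool-x max",e[:,0].max(),edge(c,d["mask"],.034)[:,0].max())
go(.486,.0175,.054,.345+np.pi/2)
E
```

```text
time: 18.73
ee_pos: [0.4855, 0.017, 0.1321]
eef_rot: [-0.171, 0.985, -0.001, -0.001]
ft_force: [0.7, -1.0, -0.5]
width: 0.0873
grip_force: 0.0
mains_adapter [280. 221.  72.  98.] 0.83 (array([476.9,  14.5]), array([73.6, 50.7]), np.float64(0.33)) tool-y -24.516894125738553 26.376030346562032 tool-x max 46.66772296736574 43.15307449032622
tcp [0.4864 0.017  0.1336] yaw 1.915 shift [0.0003 0.0007 0.0796] turn -0.0010150982375563 q7 1.87
```

```bash
python3 -m pendant '[[0.001,0.001,0.03,0.01],[0,0,0.025,0],[0,0,0.015,0],[0,0,0.0085,0],[0,0,0,0],[0,0,0,0]]'; python3 -m pendant '[[0,0,0,0],[0,0,0,0],[0,0,0,0],[0,0,0,0],[0,0,0,0],[0,0,0,0],[0,0,0,0]]' 0 30; python3 -m pendant '[[0,0,-0.01,0],[0,0,-0.03,0],[0,0,-0.03,0],[0,0,-0.03,0],[0,0,-0.03,0],[0,0,-0.02,0],[0,0,0,0]]'; python3 -c "
from h import *
go(.447,-.352,.2,.05+np.pi/2)"
```

```text
time: 19.33
ee_pos: [0.485, 0.0174, 0.0551]
eef_rot: [-0.166, 0.986, 0.0, 0.001]
ft_force: [0.1, 0.2, 0.6]
width: 0.087
grip_force: 0.0
time: 19.92
ee_pos: [0.4842, 0.0173, 0.0541]
eef_rot: [-0.166, 0.986, 0.0, 0.0]
ft_force: [-0.3, 0.3, 3.0]
width: 0.0498
grip_force: 30.0
time: 20.5
ee_pos: [0.486, 0.0172, 0.2085]
eef_rot: [-0.166, 0.986, 0.001, 0.003]
ft_force: [0.5, 0.1, -2.3]
width: 0.0497
grip_force: 30.0
tcp [0.486  0.0172 0.2085] yaw 1.904 shift [ 0.1576 -0.3362  0.0074] turn 0.28290689781255063 q7 1.79
```

```bash
python3 -m pendant '[[0.0158,-0.0336,0,0],[0.0158,-0.0336,0,0],[0.0158,-0.0336,0,0],[0.0158,-0.0336,0,0],[0.0158,-0.0336,0,0],[0.0158,-0.0336,0,0],[0.0158,-0.0336,0,0],[0.0158,-0.0336,0,0]]'; python3 -m pendant '[[0.0158,-0.0336,0,0],[0.0158,-0.0336,0,0],[0,0,0,0.094],[0,0,0,0.094],[0,0,0,0.094],[0,0,0,0],[0,0,0,0],[0,0,0,0]]'; python3 - <<'E'
from h import *
c=cam("wrist")
for t,z in (("mains_adapter",.22),("adapter_tray",.008)):
    for d in r.outline_of(t,"wrist"):
        e=edge(c,d["mask"],z); print(t,np.round(d["bbox"]),round(d["score"],2),rect(c,d["mask"],z),"tool-y",e[:,1].min(),e[:,1].max(),"tool-x max",e[:,0].max(),edge(c,d["mask"],z-.032)[:,0].max())
go(.447,-.352,.025,.05+np.pi/2)
cv2.imwrite("pics/w11.png",c["img"][50:350,130:430,::-1])
E
```

```text
time: 21.17
ee_pos: [0.4518, -0.2795, 0.2035]
eef_rot: [-0.166, 0.986, 0.0, -0.0]
ft_force: [0.7, -0.0, -2.1]
width: 0.0501
grip_force: 30.0
time: 21.83
ee_pos: [0.4483, -0.3229, 0.2033]
eef_rot: [-0.028, 1.0, -0.0, -0.001]
ft_force: [-0.3, 0.6, -2.8]
width: 0.0501
grip_force: 30.0
mains_adapter [277. 256. 108. 134.] 0.98 (array([ 420.1, -325. ]), array([47.3, 37.9]), np.float64(-1.515)) tool-y -24.119346324888337 23.21105266418017 tool-x max 47.31594303083995 42.04376174871038
adapter_tray [254. 193.  74. 110.] 0.89 (array([ 445.6, -351.1]), array([117.6,  82.4]), np.float64(0.061)) tool-y -69.24408702046335 13.037844597290464 tool-x max 63.13343749195303 62.524814396261384
tcp [ 0.4485 -0.323   0.2036] yaw 1.625 shift [ 0.0026 -0.0287  0.1787] turn 0.003961587928889454 q7 2.33
```

View pics/w11.png

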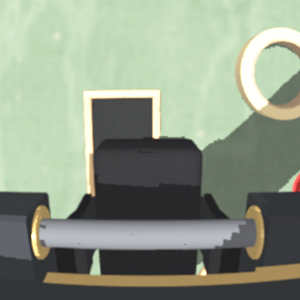

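Adapter is held squarely; the black tray is 28 mm to the side (tool y), which outline and picture agree on.

```bash
python3 -m pendant '[[0.001,-0.0281,0,0],[0,0,0.03,0],[0,0,0.035,0],[0,0,0.035,0],[0,0,0.03,0],[0,0,0.02,0],[0,0,0,0],[0,0,0,0]]'; python3 - <<'E'
from h import *
c=cam("wrist")
for t,z in (("adapter_tray",.008),):
    for d in r.outline_of(t,"wrist"):
        e=edge(c,d["mask"],z); print(t,np.round(d["bbox"]),round(d["score"],2),rect(c,d["mask"],z),"tool-y",e[:,1].min(),e[:,1].max(),"tool-x max",e[:,0].max())
go(.447,-.352,.025,.06+np.pi/2)
E
```

```text
time: 22.65
ee_pos: [0.4482, -0.3514, 0.0536]
eef_rot: [-0.026, 1.0, -0.0, -0.002]
ft_force: [-0.3, -0.9, -2.2]
width: 0.0498
grip_force: 30.0
adapter_tray [279. 235. 132. 177.] 0.56 (array([ 417.9, -353. ]), array([83.2, 63.7]), np.float64(-1.508)) tool-y -40.53950187175252 42.5788106614737 tool-x max 63.67452850870017
tcp [ 0.4495 -0.3523  0.0555] yaw 1.623 shift [0.0024 0.0005 0.0305] turn -0.007578787864547909 q7 2.5
```

```bash
python3 -m pendant '[[0.001,0.001,0.015,0],[0,0,0.009,0],[0,0,0.005,0],[0,0,0,0],[0,0,0,0]]'; python3 -m pendant '[[0,0,0,0],[0,0,0,0],[0,0,0,0],[0,0,0,0]]' 0.72; python3 -m pendant '[[0,0,-0.01,0],[0,0,-0.03,0],[0,0,-0.035,0],[0,0,-0.035,0],[0,0,-0.035,0],[0,0,-0.03,0],[0.02,0,0,0],[0,0,0,0]]' 1; python3 - <<'E'
from h import *
c=cam("wrist")
for t,z in (("mains_adapter",.036),("adapter_tray",.009)):
    for d in r.outline_of(t,"wrist"): print(t,np.round(d["bbox"]),round(d["score"],2),rect(c,d["mask"],z))
go(.486,.0175,.2,.34)
cv2.imwrite("pics/w12.png",c["img"][50:350,130:430,::-1])
E
```

```text
time: 23.17
ee_pos: [0.4477, -0.3509, 0.0253]
eef_rot: [-0.026, 1.0, -0.001, -0.001]
ft_force: [-1.1, -0.1, -1.9]
width: 0.0498
grip_force: 30.0
time: 23.5
ee_pos: [0.4478, -0.3509, 0.0252]
eef_rot: [-0.026, 1.0, -0.001, -0.001]
ft_force: [-0.5, 0.3, 0.8]
width: 0.0613
grip_force: 0.0
time: 24.17
ee_pos: [0.4257, -0.3534, 0.2024]
eef_rot: [-0.024, 1.0, -0.001, 0.0]
ft_force: [-0.9, -0.4, -0.6]
width: 0.0869
grip_force: 0.0
mains_adapter [282. 223.  46.  84.] 0.82 (array([ 448.6, -351.3]), array([93.9, 51.2]), np.float64(0.071))
adapter_tray [280. 214.  77. 111.] 0.93 (array([ 446.7, -351.1]), array([122.2,  82.3]), np.float64(0.058))
tcp [ 0.428  -0.3512  0.2   ] yaw 1.623 shift [-0.0771  0.3652 -0.0004] turn 1.2826775019719703 q7 2.39
```

View pics/w12.png

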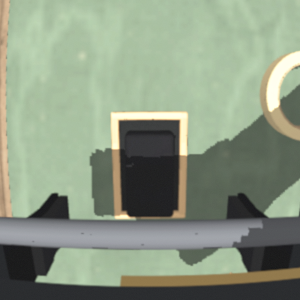

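Adapter lies flat and centred in the black tray, about 2 mm off. Last, the sanding block.

```bash
python3 -m pendant '[[-0.0077,0.0365,0,0],[-0.0077,0.0365,0,0],[-0.0077,0.0365,0,0],[-0.0077,0.0365,0,0],[-0.0077,0.0365,0,0],[-0.0077,0.0365,0,0],[-0.0077,0.0365,0,0],[-0.0077,0.0365,0,0]]'; python3 -m pendant '[[-0.0077,0.0365,0,0],[-0.007,0.02,0,0.117],[0,0,0,0.117],[0,0,0,0.117],[0,0,0,0.117],[0,0,0,0.117],[0,0,0,0.117],[0,0,0,0.117]]';python3 -m pendant '[[0,0,0,0.117],[0,0,0,0.117],[0,0,0,0.117],[0,0,0,0.117],[0,0,0,0],[0,0,0,0]]'; python3 - <<'E'
from h import *
c=cam("wrist")
for t,z in (("sanding_block",.034),):
    for d in r.outline_of(t,"wrist"): print(t,np.round(d["bbox"]),round(d["score"],2),rect(c,d["mask"],z))
go(.486,.0175,.2,.34)
cv2.imwrite("pics/w13.png",c["img"][50:350,130:430,::-1])
E
```

```text
time: 24.98
ee_pos: [0.4742, -0.0544, 0.1991]
eef_rot: [-0.026, 1.0, -0.001, -0.001]
ft_force: [1.6, 0.6, 0.6]
width: 0.0868
grip_force: 0.0
time: 25.65
ee_pos: [0.4859, 0.0009, 0.1987]
eef_rot: [0.377, 0.926, -0.001, -0.001]
ft_force: [0.8, -0.7, -0.4]
width: 0.0869
grip_force: 0.0
time: 26.15
ee_pos: [0.4859, 0.0008, 0.1989]
eef_rot: [0.577, 0.816, -0.002, -0.001]
ft_force: [-0.6, -0.4, 0.4]
width: 0.0873
grip_force: 0.0
sanding_block [288. 197.  66. 107.] 0.9 (array([491.7,   7.7]), array([106.6,  63. ]), np.float64(-1.221))
sanding_block [355.  80.  82.  83.] 0.89 (array([512.8, 145.5]), array([76.1, 50.3]), np.float64(-0.415))
sanding_block [401. 224.  77.  89.] 0.64 (array([625.5,  18.6]), array([105.6,  66.8]), np.float64(-0.672))
tcp [0.486  0.0007 0.199 ] yaw 0.34 shift [ 0.0159  0.0056 -0.001 ] turn -0.0002757803804709358 q7 0.27
```

View pics/w13.png

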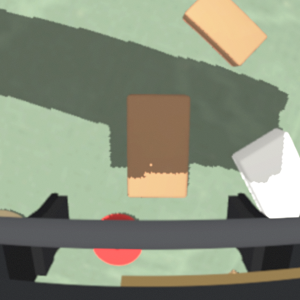

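Picture: the brown block lies free at crop (158,147), square with the jaws; 105×63 mm, so it's the right (larger) one.

```bash
python3 -m pendant '[[0.0046,0.0075,0.03,-0.01],[0,0,0.035,0],[0,0,0.035,0],[0,0,0.03,0],[0,0,0.02,0],[0,0,0,0],[0,0,0,0]]'; python3 - <<'E'
from h import *
c=cam("wrist")
d=r.outline_of("sanding_block","wrist")[0]; e=edge(c,d["mask"],.034); print(np.round(d["bbox"]),e.min(0),e.max(0))
go(.4915,.0075,.022,.35)
E
```

```text
time: 26.83
ee_pos: [0.4907, 0.0069, 0.049]
eef_rot: [0.574, 0.819, -0.002, -0.001]
ft_force: [-0.5, -0.6, 1.4]
width: 0.0872
grip_force: 0.0
[453. 242.  91.  50.] [ 9.9090523 90.430848 ] [ 24.52498521 138.71353356]
tcp [0.4923 0.0072 0.0507] yaw 0.347 shift [ 0.0006 -0.0006  0.0287] turn -0.00329953179809217 q7 0.39
```

```bash
python3 -m pendant '[[0,0,0.015,0],[0,0,0.008,0],[0,0,0.0045,0],[0,0,0,0],[0,0,0,0]]'; python3 -m pendant '[[0,0,0,0],[0,0,0,0],[0,0,0,0],[0,0,0,0],[0,0,0,0],[0,0,0,0],[0,0,0,0]]' 0 25; python3 -m pendant '[[0,0,-0.01,0],[0,0,-0.03,0],[0,0,-0.035,0],[0,0,-0.035,0],[0,0,-0.035,0],[0,0,-0.035,0],[0,0,0,0],[0,0,0,0]]'; python3 -c "
from h import *
go(.655,-.195,.2,1.167-np.pi/2)"
```

```text
time: 27.35
ee_pos: [0.4914, 0.0071, 0.0222]
eef_rot: [0.575, 0.818, -0.001, -0.0]
ft_force: [-0.3, -0.4, -0.4]
width: 0.0873
grip_force: 0.0
time: 27.93
ee_pos: [0.4914, 0.0072, 0.022]
eef_rot: [0.575, 0.818, -0.001, -0.0]
ft_force: [-0.5, 0.2, 3.0]
width: 0.0627
grip_force: 25.0
time: 28.6
ee_pos: [0.4924, 0.0073, 0.2038]
eef_rot: [0.575, 0.818, 0.0, 0.001]
ft_force: [-0.3, 0.5, -1.0]
width: 0.0629
grip_force: 25.0
tcp [0.4924 0.0073 0.2038] yaw 0.346 shift [-0.2454  0.0845  0.004 ] turn 0.7493330790673736 q7 0.27
```

```bash
python3 -m pendant '[[-0.035,0.0121,0,0],[-0.035,0.0121,0,0],[-0.035,0.0121,0,0],[-0.035,0.0121,0,0],[-0.035,0.0121,0,0],[-0.035,0.0121,0,0],[-0.035,0.0121,0,0]]'; python3 -m pendant '[[0,0,0,0.107],[0,0,0,0.107],[0,0,0,0.107],[0,0,0,0.107],[0,0,0,0.107],[0,0,0,0.107],[0,0,0,0.107],[0,0,0,0]]'; python3 -m pendant '[[0,0,0,0],[0,0,0,0]]'; python3 - <<'E'
from h import *
c=cam("wrist")
for t,z in (("sanding_block",.216),("block_tray",.009)):
    for d in r.outline_of(t,"wrist"):
        e=edge(c,d["mask"],z); print(t,np.round(d["bbox"]),round(d["score"],2),rect(c,d["mask"],z),"tool-y",e[:,1].min(),e[:,1].max(),"tool-x max",e[:,0].max())
go(.655,-.195,.026,1.167-np.pi/2)
cv2.imwrite("pics/w14.png",c["img"][50:350,130:430,::-1])
E
```

```text
time: 29.18
ee_pos: [0.6543, -0.1957, 0.1995]
eef_rot: [0.575, 0.818, -0.002, -0.002]
ft_force: [1.0, 0.6, 0.4]
width: 0.0631
grip_force: 25.0
time: 29.85
ee_pos: [0.6534, -0.1943, 0.1999]
eef_rot: [0.836, 0.549, -0.002, -0.001]
ft_force: [0.6, 0.2, -1.2]
width: 0.0629
grip_force: 25.0
time: 30.02
ee_pos: [0.6538, -0.1945, 0.2008]
eef_rot: [0.833, 0.553, -0.002, -0.0]
ft_force: [-0.4, 0.2, -0.2]
width: 0.0629
grip_force: 25.0
sanding_block [186.  33. 111.  64.] 0.92 (array([660.5, -70.8]), array([48.2, 29.1]), np.float64(-0.672)) tool-y -67.3691449791221 -17.350024063258893 tool-x max 132.57106425672595
sanding_block [68. 12. 51. 18.] 0.65 (array([608.3, -24.7]), array([38.9, 10.4]), np.float64(-0.674)) tool-y -125.91085845269976 -88.9362805299511 tool-x max 148.739497175488
sanding_block [278. 246. 142. 165.] 0.56 (array([ 664.5, -166.4]), array([60.8, 49.3]), np.float64(-0.413)) tool-y -31.667491318341554 29.26298206981169 tool-x max 54.60515828213559
block_tray [284. 147.  89.  31.] 0.84 (array([ 677.6, -148.9]), array([95.4, 36.4]), np.float64(-0.398)) tool-y -43.922548586339914 51.501859640893784 tool-x max 69.4909898837815
tcp [ 0.6541 -0.1945  0.2015] yaw -0.402 shift [0.0003 0.0013 0.1755] turn 0.0021876312389794705 q7 0.1
```

View pics/w14.png

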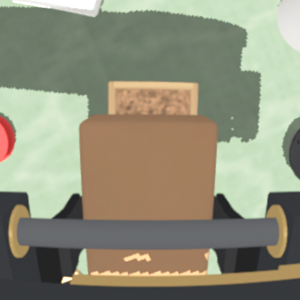

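Block held squarely over the cork tray; tray about 4 mm along tool y.

```bash
python3 -m pendant '[[-0.001,0.0035,0.03,0],[0,0,0.035,0],[0,0,0.035,0],[0,0,0.03,0],[0,0,0.015,0],[0,0,0,0],[0,0,0,0]]'; python3 - <<'E'
from h import *
c=cam("wrist")
for t,z in (("block_tray",.009),):
    for d in r.outline_of(t,"wrist"):
        e=edge(c,d["mask"],z); print(t,np.round(d["bbox"]),round(d["score"],2),rect(c,d["mask"],z),"tool-y",e[:,1].min(),e[:,1].max(),"tool-x max",e[:,0].max())
go(.656,-.196,.026,1.17-np.pi/2)
E
```

```text
time: 30.75
ee_pos: [0.6569, -0.1972, 0.0573]
eef_rot: [0.834, 0.551, -0.001, -0.0]
ft_force: [0.4, 0.2, -0.6]
width: 0.0631
grip_force: 25.0
block_tray [281. 227. 151. 194.] 0.74 (array([ 669.5, -166.8]), array([95.5, 74.2]), np.float64(-0.412)) tool-y -49.57156188977245 45.99399303509786 tool-x max 70.4291918597528
tcp [ 0.658  -0.1977  0.0591] yaw -0.403 shift [ 0.0008 -0.0026  0.0331] turn -0.0022672521394355716 q7 0.16
```

```bash
python3 -m pendant '[[0,-0.0015,0.015,0],[0,0,0.01,0],[0,0,0.0065,0],[0,0,0,0],[0,0,0,0]]'; python3 -m pendant '[[0,0,0,0],[0,0,0,0],[0,0,0,0],[0,0,0,0]]' 0.86; python3 -m pendant '[[0,0,-0.01,0],[0,0,-0.03,0],[0,0,-0.035,0],[0,0,-0.035,0],[0,0,-0.035,0],[0,0,-0.03,0],[0.02,0,0,0],[0,0,0,0]]'; python3 - <<'E'
from h import *
c=cam("wrist")
for t,z in (("sanding_block",.038),("block_tray",.009)):
    for d in r.outline_of(t,"wrist"): print(t,np.round(d["bbox"]),round(d["score"],2),rect(c,d["mask"],z))
for n in ("scene","side"):
    c=cam(n)
    for t,z in (("blue_cap",.014),("cap_tray",.008),("coil",.02),("mains_adapter",.03),("adapter_tray",.008),("sanding_block",.034),("block_tray",.008)):
        print(n,t,[(np.round(d["bbox"]).tolist(),*rect(c,d["mask"],z)) for d in r.outline_of(t,n)][:2])
E
```

```text
time: 31.27
ee_pos: [0.6557, -0.1965, 0.0256]
eef_rot: [0.834, 0.551, -0.001, 0.0]
ft_force: [0.1, 0.7, -0.5]
width: 0.0629
grip_force: 25.0
time: 31.6
ee_pos: [0.6554, -0.1964, 0.0254]
eef_rot: [0.834, 0.551, -0.001, 0.0]
ft_force: [0.4, 0.5, 0.7]
width: 0.074
grip_force: 0.0
time: 32.27
ee_pos: [0.6658, -0.1749, 0.2029]
eef_rot: [0.833, 0.553, 0.001, 0.001]
ft_force: [1.2, 1.4, 0.3]
width: 0.0747
grip_force: 0.0
sanding_block [183.  51. 111.  78.] 0.78 (array([637. ,   9.1]), array([110.7,  66.1]), np.float64(-0.684))
sanding_block [277. 220.  61. 102.] 0.74 (array([ 655.5, -194. ]), array([104.,  63.]), np.float64(1.171))
sanding_block [64. 20. 55. 35.] 0.72 (array([521. , 126.5]), array([97.7, 47.1]), np.float64(-0.673))
block_tray [278. 211.  87. 116.] 0.97 (array([ 657.5, -193.2]), array([134.3,  95.5]), np.float64(1.157))
scene blue_cap [([182.0, 195.0, 12.0, 12.0], array([456.5, 357.4]), array([56.6, 29. ]), np.float64(1.279))]
scene cap_tray [([187.0, 202.0, 30.0, 21.0], array([459. , 345.4]), array([112. ,  62.8]), np.float64(1.566))]
scene coil [([307.0, 253.0, 22.0, 20.0]
[... 996 characters left out ...]
118.2]), array([81.3, 55.9]), np.float64(-1.531)), ([333.0, 203.0, 12.0, 15.0], array([687.3, 186.2]), array([80.4, 42.1]), np.float64(1.505))]
side mains_adapter [([235.0, 345.0, 43.0, 29.0], array([ 453.3, -356.6]), array([90.2, 71.6]), np.float64(0.067))]
side adapter_tray [([232.0, 350.0, 66.0, 36.0], array([ 449.8, -352.3]), array([122.2,  86.9]), np.float64(0.058))]
side sanding_block [([322.0, 236.0, 41.0, 35.0], array([635.7,  -5.6]), array([122.3,  97. ]), np.float64(-0.71)), ([334.0, 293.0, 43.0, 44.0], array([ 654.5, -206.7]), array([136.9,  71.9]), np.float64(1.163))]
side block_tray [([333.0, 300.0, 61.0, 51.0], array([ 658.3, -196.8]), array([145.1,  98.2]), np.float64(1.147))]
```

All four things are in their own trays, within about 3 mm, square and flat. Handing in.

```bash
python3 -c "
from bench import r
print(r.close_job())"
```

```text
the job is handed in; nothing more can be done
None
```

The capacitor, coil, adapter and sanding block are each let go in their own tray, about 3 mm or less off centre and square in the wrist-camera checks; the job was handed in at about 32 s, but the hand-in returned no verdict.

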